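# Rock the diverter gate over and feed the grinding balls down the other chute

### The arm

A 6-joint arm with a two-finger parallel gripper is mounted at the origin on a cart in front of the work surface, level with it; the furniture and walls round the work are solid. World frame = base frame: x ahead of the robot, y to its left, z up, the work surface at z = 0. Lengths are in m, angles in degrees, forces in N, time in s.
With the tool pointing down it reaches from about 0.375 to 0.9 m from the base axis. Payload 3.1 kg.
Tool frame: the origin (TCP) lies at the very end of the fingers, on their centre line; the grasp point (between the pads) lies 19 mm behind it (grip_point_offset is the distance from the TCP to the grasp point, in m); y points along the fingers, x is the direction in which the jaws open and shut, and the axes are right-handed (so a half turn about y gives the same grasp; the last joint's range is limited). The gripper opens to 87 mm and grips with 3 to 60 N. Pads are 19 mm wide; open, the fingers measure 117 mm over their backs; the gripper's body (75 mm by 190 mm) begins 51 mm behind the grasp point.
Start: joints at [-79.612, 30.224, 82.088, -0, 67.689, -10.227], TCP at [0.22, -0.585, 0.223] pointing down, gripper open.
Joint ranges: [-176.69, 176.69], [-43.24, 126.21], [12.49, 139.97], [-82, 262], [0, 151.66], [-163.58, 163.58]. Speed limits (degrees/s): [159.86, 159.86, 180, 180, 180, 180].

### API

Orientations are given as a 3x3 rotation matrix whose columns are the frame's x, y, z axes.
In Python, from rig import * gives the robot as it stands.
- The arm moves only by the tool send_rows, never from a script. Its argument "moves" is text: rows parted by semicolons, each of 5 numbers parted by spaces: the finger opening in mm, from 0 to 87, then the shift along the tool's x, y, z in mm, then the turn about the tool's y in degrees. In form: fingers dx dy dz yaw; .... A call has 1 to 20 rows; each row shifts and turns the commanded pose from where the row before left it, along the tool's axes as they then stand; what a row does not reach is not made up. A row lasts 1/12 s, in which the tool goes at most 41.7 mm and 7.16 degrees, less where a joint would pass 70% of its speed; a pose out of reach is approached as far as the arm can. A call is refused whole if a number of a shift passes 41.7 or a number of a turn 7.16, either way. A call with a gripper value outside its range is refused whole. The fingers move at their own pace and stop on an object; the grip force is fixed at half the most. Time passes only in rows, so rows that do not move let the fingers close. It gives the time, the measured TCP pose, the force and the opening at its end, in the units of the state.
- read_state(): the state, without advancing time (a new reading comes with each control period).
- capture(name): name is "side" or "top"; returns a dict with "image" (384x512x3 uint8, blue, green, red), "z_map" (384x512 float32, m along the optical axis (not along the pixel's ray), 0 where there is no reading), "mtx" (3x3 intrinsics, pixels), "origin" and "rotation" of the camera in the world. Camera axes: x right, y up, looking along -z (the intrinsics and any distortion apply to the point x, -y, -z); pixel columns grow to the right and rows downward; lengths in m; the calibration is good to about 2 mm. A picture is of the moment at which its call begins.
- hand_in(): hands the job in, once; it reports no verdict.
Trained networks look in a picture, given as the dict that the camera call returned (one of the last four; its "shot" number tells which), for a name from the list of things; names that differ only in an ending like _2 or _b are one class to them, and where a whole thing is asked for, a point or a joint stands for the part that bears it (a point fixed in the world has none). Each returns a list of dicts, best first, with "p" (0 to 1); they miss things now and then, are a little off and sometimes report something else, mostly with a low value. They report only what shows in the picture. A call takes as long as a camera call.
- search_frame(picture, name): "bbox" ([left, top, right, bottom] in pixels, round what is visible of it).
- masks_of(picture, name): "region" (384x512 bool, what is visible of it) and "bbox" ([left, top, right, bottom] in pixels, round what is visible of it).
- mark_of(picture, name): "pixel" ([row, column] in pixels: a listed point, or the origin of a listed thing).
The state is a dict: "time_s": time; "joint_positions": joint angles; "qvel": joint speeds; "tau": joint torques, N m; "position": TCP position; "tcp_rot": TCP orientation; "force": force on the tool from outside, world axes, zero at the start; "moment": the same for the moment, N m; "opening": opening from 0.0 (shut) to 1.0 (fully open).
Only numpy, scipy, OpenCV 4.12 (cv2) and the standard library are available. Lean on these libraries where they do the work, as an engineer would, in place of code of your own. Each camera call takes 0.05 s, during which the arm holds its last target. There are 200 camera calls.

### The job

The seesaw gate of the ball sorter is tipped to the left; press down its raised right-hand end with a fingertip to rock it fully over, and then push the two steel grinding balls from behind, gently, over the low sill of their feed channel so that both run down over the gate and the right-hand chute into the right-hand tray by themselves. Only touch and push: do not squeeze or lift the balls, or touch them once they are on the gate, and leave everything else on the bench where it stands.

Things in the scene. Friction and masses are not known exactly. Their poses are not given: they have to be found in the camera images.
- stand: Ball sorter, an aluminium and grey stand, 100 x 478 mm, 106 mm high, bolted to the bench. Origin on the bench under the gate's pivot; x from the feed channel (-x, robot's side) to the gate, y to the left tray, z up. Along y: right tray (y -235 to -153 mm), right chute, gate (-100 to 100), left chute, left tray. The feed channel runs along x from x = -106 to -22 mm at y = 0 to the gate's middle.
- gate (a joint): Tilt of the seesaw gate about its pivot (along the stand's x, 70 mm above the bench), rad. +0.2 left end fully down (about so at the start), 0 level, -0.2 right end fully down. Light friction (about 1 N at an end): it stays where it is left. The gate is a grey plastic channel 200 mm long (along y), 42 wide, open at both ends; balls fed onto its middle run to the lower end.
- tab_left (a point): Middle of the upper face of the left finger tab of the gate (moves with it): a flat tab 38 mm along y, free for about 38 mm along x, 4 mm thick, that sticks out from the gate's end towards the robot (-x of the stand).
- tab_right (a point): The same on the right finger tab, the raised one at the start. It comes down by about 32 mm when the gate is rocked fully over, and then lies about 62 mm above the bench; nothing is below it.
- feed_sill (a point): Middle of the half-round sill (1.5 mm high) across the feed channel, on its floor, 88 mm above the bench. The balls rest behind it (-x of the stand); a ball whose centre is pushed past it (+x) rolls onto the gate on its own. The channel is 42 mm wide outside, 36 inside; its walls stand 5 mm above its floor, which falls from 92 mm high at the open rear end to 86 mm at the gate.
- ball_front_center (a point): Centre of the front steel grinding ball, 30 mm in diameter, about 90 g, polished and slippery (friction about 0.25), lying in the feed channel against the sill. About 1 N along the channel pushes it over the sill.
- ball_rear_center (a point): Centre of the rear ball, alike, lying behind the front ball; it is pushed from its rear (-x of the stand), where the channel is open, and pushes the front one ahead of it. Push below mid-height (the channel's walls reach 10 mm below the ball's centre): a finger that bears on its upper half wedges it against the sill. A second low sill just behind it keeps it from rolling back.
- tray_left (a point): Middle of the floor of the left-hand catch tray (inside 90 x 82 mm).
- tray_right (a point): Middle of the floor of the right-hand catch tray, where the balls must go (inside 90 x 82 mm, walls to 62 mm high at the end).
- vial_1: Bystander: small screw vial with an orange-centred white cap, 30 x 30 x 56 mm, loose, upright. Origin at the centre of its underside.
- vial_2: Bystander: a second such vial.
- stopper: Bystander: brown-red rubber stopper, 29 x 29 x 28 mm, loose. Origin at the centre of its underside.
- petri: Bystander: clear petri dish, 69 mm across, 17 mm high, loose, behind the sorter.
- marker: Bystander: blue marker pen, 119 x 14 x 12 mm, lying loose behind the sorter.
- timer: Bystander: white bench timer, 60 x 68 x 18 mm, loose, to the right.

How it is judged:
By the outcome, as a careful person would: the job done as asked, in the order asked, and still so for the second after the job is handed in, with the robot touching nothing.
It also fails if it takes over 40 s, if anything falls off the work surface, if the arm or the gripper's body presses on something with over 40 N, if the wrist force passes 120 N, or if a joint passes its speed limit or range.

## Working session

There is one attempt and no reset: what is moved stays moved. The work goes in short steps, Python scripts to look and compute and a tool call to move; the robot and the scene stay as the last step left them, time stands still between calls to the robot, and variables do not carry over. Pictures are saved under pics/ and viewed, about 8 in all and at most 12, crops included, and the job is handed in when it is done.

Besides the shell and the picture viewer there is one more tool, called after ">>>" as name(argument=value, ...) on one line, values as JSON. send_rows: Moves the arm, as the interface text tells. Its arguments: {"type":"object","properties":{"moves":{"type":"string"}},"required":["moves"]}

```bash
mkdir -p pics; cat > h.py <<'E'
from rig import *
import numpy as np, cv2
def px2w(c,row,col,z=None):
    K=np.array(c["mtx"]);R=np.array(c["rotation"]);o=np.array(c["origin"])
    d=np.array([(col-K[0,2])/K[0,0],-(row-K[1,2])/K[1,1],-1.0])
    if z is None:
        r,cc=int(round(row)),int(round(col))
        w=c["z_map"][max(r-1,0):r+2,max(cc-1,0):cc+2]; w=w[w>0]
        if len(w)==0: return None
        return o+R@(d*np.median(w))
    D=R@d
    return o+D*(z-o[2])/D[2]
E
python3 - <<'E'
from h import *
s=read_state();print({k:np.round(s[k],3).tolist() for k in s})
ims=[]
for n in("top","side"):
    c=capture(n);print(n,np.round(c["origin"],3),[k for k in c])
    for t in["stand","tab_left","tab_right","feed_sill","ball_front_center","ball_rear_center","tray_left","tray_right","vial_1","stopper","petri","marker","timer"]:
        for m in mark_of(c,t)[:2]:
            p=px2w(c,*m["pixel"]);print(t,round(m["p"],2),np.round(m["pixel"],1),None if p is None else np.round(p,3))
    cv2.imwrite(f"pics/{n}0.png",c["image"])
E
```

```text
{'time_s': 0.0, 'joint_positions': [-79.614, 30.28, 82.156, 0.001, 67.691, -10.227], 'qvel': [0.041, -0.066, -0.011, 0.046, 0.031, -0.016], 'tau': [-0.0, -44.004, -17.659, 0.063, 0.058, -0.0], 'position': [0.22, -0.584, 0.222], 'tcp_rot': [[0.352, -0.0, 0.936], [-0.936, 0.002, 0.352], [-0.002, -1.0, 0.0]], 'force': [-0.491, -0.518, -0.16], 'moment': [0.029, 0.037, 0.023], 'opening': 0.997}
top [ 0.321 -0.2    1.374] ['image', 'z_map', 'mtx', 'origin', 'rotation', 'shot']
stand 0.92 [189.2 248.5] [ 0.606 -0.148  0.078]
stand 0.35 [195.4 219.5] [ 0.585 -0.061  0.064]
tab_left 0.86 [195.9 214. ] [ 0.584 -0.044  0.059]
tab_left 0.4 [201.4 241.4] [ 0.561 -0.131  0.116]
tab_right 0.75 [199.9 269.6] [ 0.573 -0.213  0.093]
feed_sill 0.79 [198.2 242.5] [ 0.571 -0.134  0.112]
ball_front_center 0.64 [203.4 242. ] [ 0.555 -0.133  0.115]
ball_front_center 0.45 [189.3 250.3] [ 0.605 -0.154  0.08 ]
ball_rear_center 0.54 [211.5 240. ] [ 0.53  -0.129  0.119]
tray_left 0.85 [174.9 190.1] [0.658 0.042 0.01 ]
tray_right 0.96 [198.6 304.9] [ 0.6   -0.324  0.008]
vial_1 0.5 [161.8 253.8] [ 0.7   -0.159  0
[... 590 characters left out ...]
center 0.52 [191.3 255.3] [ 0.566 -0.121  0.11 ]
ball_rear_center 0.45 [192.2 270.1] [ 0.522 -0.119  0.111]
ball_rear_center 0.16 [210.  284.6] [ 0.48  -0.224  0.   ]
tray_left 0.87 [253.5 217. ] [0.633 0.101 0.04 ]
tray_left 0.58 [236.2 200.1] [0.69  0.045 0.05 ]
tray_right 0.63 [194. 257.] [ 0.56  -0.116  0.104]
vial_1 0.56 [209.8 286.9] [ 0.472 -0.226  0.   ]
vial_1 0.43 [217.2 208.6] [ 0.716 -0.142  0.   ]
stopper 0.74 [237.7 200.5] [0.687 0.053 0.05 ]
stopper 0.58 [250.8 279.7] [0.482 0.015 0.003]
petri 0.51 [198.4 219.6] [ 0.704 -0.249  0.015]
marker 0.48 [235.4 199.6] [ 0.711 -0.018  0.011]
timer 0.57 [174.9 286.4] [ 0.485 -0.518  0.005]
timer 0.17 [190.2 258.6] [ 0.556 -0.123  0.113]
```

```bash
python3 - <<'E'
import cv2
a=cv2.imread("pics/top0.png")[140:260,160:400];b=cv2.imread("pics/side0.png")[150:280,160:340]
cv2.imwrite("pics/top0c.png",cv2.resize(a,(800,400),interpolation=cv2.INTER_CUBIC))
cv2.imwrite("pics/side0c.png",cv2.resize(b,(800,578),interpolation=cv2.INTER_CUBIC))
E
```

```text
(no output)
```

View pics/top0c.png

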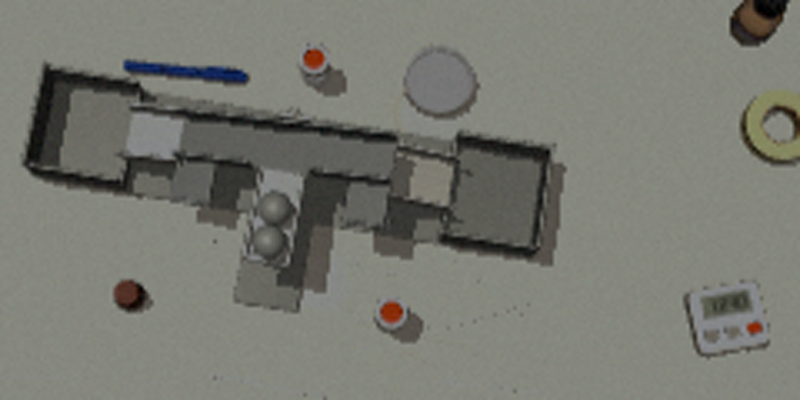

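View pics/side0c.png

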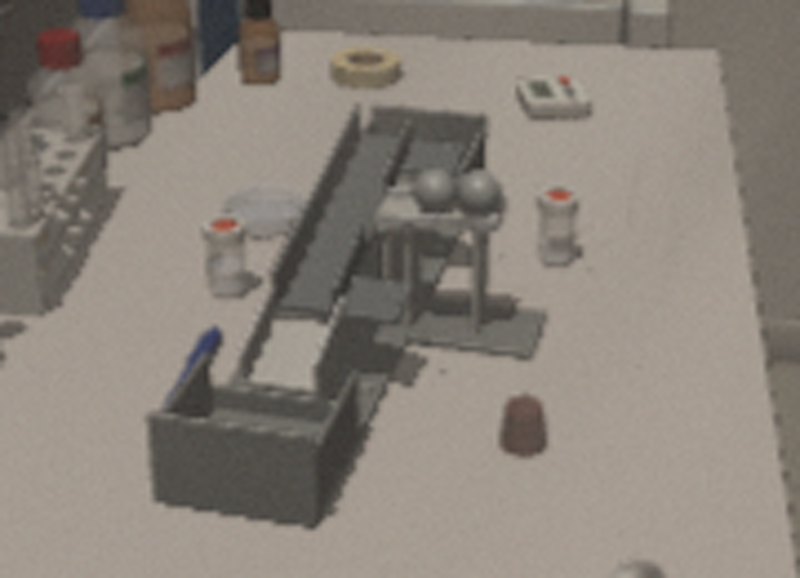

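The top view shows both balls (crop 270,210 and 270,240) in the feed channel. The stand is yawed about −9°, and the raised right tab is at crop (362,205). The side view agrees: the left end is down, and there is a vial near the robot side to the right of the channel. Next I refine the geometry from depth.

```bash
cat >> h.py <<'E'
from scipy.optimize import least_squares
def cloud(c):
    K=np.array(c["mtx"]);r,q=np.mgrid[0:384,0:512];z=c["z_map"]
    d=np.stack([(q-K[0,2])/K[0,0],-(r-K[1,2])/K[1,1],-np.ones_like(z)],-1)*z[...,None]
    P=d@np.array(c["rotation"]).T+np.array(c["origin"]);P[z<=0]=np.nan
    return P
E
python3 - <<'E'
from h import *
for n in("top","side"):
    c=capture(n);P=cloud(c)
    # balls
    Q=P.reshape(-1,3);Q=Q[(Q[:,2]>.1)&(Q[:,2]<.13)&(abs(Q[:,0]-.545)<.06)&(abs(Q[:,1]+.128)<.03)]
    f=lambda v:np.minimum(abs(np.linalg.norm(Q-v[:3],axis=1)-.015),abs(np.linalg.norm(Q-v[3:],axis=1)-.015))
    s=least_squares(f,[.557,-.133,.106,.528,-.128,.106],loss="soft_l1",f_scale=.002)
    print(n,len(Q),np.round(s.x,4),"rms",np.sqrt(np.mean(f(s.x)**2)),"dist",np.linalg.norm(s.x[:3]-s.x[3:]))
    m=masks_of(c,"stand")
    if m:
        S=P[m[0]["region"]];S=S[(S[:,2]>.03)&(S[:,2]<.13)]
        print("rect",m[0]["p"],cv2.minAreaRect(S[S[:,2]<.07][:,:2].astype(np.float32)))
    for t in("tab_right","tab_left"):
        m=masks_of(c,t)
        if m: print(t,m[0]["p"],m[0]["bbox"])
    if n=="top":
        xs=range(195,225,2)
        # heights around tab right
        for r in range(190,212,2): print(r,np.round(P[r,258:292:2,2]*1e3).tolist())
        print(np.round(P[200,268:274:2],3))
        print("chan")
        for r in range(186,236,2): print(r,np.round(P[r,228:260:2,2]*1e3).tolist())
        print(np.round(P[218,240],3),np.round(P[230,240],3))
E
```

```text
top 167 [ 0.5615 -0.1327  0.1021  0.531  -0.1285  0.1045] rms 0.0019333752702879567 dist 0.03088669539596658
rect 0.94 ((0.6146906614303589, -0.13829673826694489), (0.4781154990196228, 0.10966364294290543), 83.61290740966797)
tab_right 0.88 [212.2, 172.2, 275.2, 208.9]
tab_left 0.64 [210.4, 174.2, 277.9, 206.8]
190 [84.0, 83.0, 87.0, 87.0, 86.0, 88.0, 94.0, 95.0, 94.0, 98.0, 46.0, 46.0, 43.0, 41.0, 41.0, 37.0, 37.0]
192 [94.0, 100.0, 98.0, 106.0, 110.0, 110.0, 104.0, 93.0, 91.0, 96.0, 49.0, 45.0, 43.0, 44.0, 37.0, 37.0, 37.0]
194 [3.0, 3.0, 7.0, 6.0, 90.0, 92.0, 94.0, 103.0, 102.0, 104.0, 44.0, 45.0, 39.0, 35.0, 41.0, 40.0, 35.0]
196 [8.0, 6.0, 4.0, 85.0, 86.0, 92.0, 91.0, 95.0, 91.0, 95.0, 41.0, 47.0, 36.0, 40.0, 39.0, 40.0, 38.0]
198 [6.0, 1.0, 7.0, 89.0, 90.0, 88.0, 93.0, 92.0, 92.0, 95.0, 66.0, 64.0, 43.0, 43.0, 41.0, 37.0, 39.0]
200 [10.0, 2.0, 4.0, 85.0, 87.0, 86.0, 90.0, 102.0, 90.0, 98.0, 41.0, 51.0, 54.0, 62.0, 56.0, 59.0, 32.0]
202 [4.0, 6.0, 5.0, 88.0, 93.0, 90.0, 96.0, 92.0, 99.0, 6.0, 9.0, 11.0, 10.0, 4.0, 5.0, 37.0, 45.0]
204 [5.0, 4.0, 5.0, 88.0, 94.0, 94.0, 91.0, 93.0
[... 2494 characters left out ...]
, 4.0, 7.0, 4.0, 3.0, 2.0, 0.0, -1.0, -1.0, -3.0, 1.0]
230 [-1.0, -2.0, 7.0, 6.0, 7.0, 1.0, 8.0, 4.0, -1.0, 5.0, 2.0, -2.0, -2.0, -2.0, -3.0, -0.0]
232 [-2.0, 0.0, -2.0, 2.0, -4.0, -1.0, 4.0, 2.0, -1.0, 5.0, 8.0, -2.0, -1.0, -3.0, -1.0, -1.0]
234 [-2.0, -1.0, 3.0, -1.0, -2.0, -4.0, -0.0, -2.0, 2.0, -0.0, 1.0, -7.0, -2.0, -5.0, 1.0, -3.0]
[ 0.515 -0.129  0.092] [ 0.491 -0.126  0.008]
side 133 [ 0.5613 -0.1311  0.1032  0.5319 -0.1277  0.1056] rms 0.0013851609174974076 dist 0.029671318169392277
rect 0.64 ((0.5981008410453796, -0.13583271205425262), (0.48671677708625793, 0.1442570686340332), 83.50360870361328)
tab_right 0.88 [219.9, 176.4, 264.2, 223.9]
tab_left 0.71 [220.1, 177.9, 261.5, 221.3]
```

Ball and channel geometry agree across both cameras: rear ball at (0.5315, −0.128), front ball at (0.561, −0.132), yaw about −7°. The right tab is at about (0.568, −0.213, 0.093). I move above the tab first.

>>> send_rows(moves="0 -16 4 32 0;0 -16 4 32 0;0 -16 4 32 0;0 -16 4 32 0;0 -16 4 32 0;0 -16 4 32 0;0 -16 4 32 0;0 -16 4 32 0;0 -16 4 32 0;0 -16 4 32 0;0 -16 4 32 0;0 -16 4 32 0;0 -16 4 32 0;0 -16 4 32 0")

```text
time_s: 2.97
position: [0.5617, -0.2162, 0.1665]
tcp_rot: [[0.352, 0.0, 0.936], [-0.936, -0.0, 0.352], [0.0, -1.0, 0.0]]
force: [0.1, -1.1, 0.4]
opening: 0.045
```

>>> send_rows(moves="0 0 0 0 -6.9;0 0 0 0 -6.9;0 0 0 0 -6.9;0 0 0 0 -6.9;0 0 0 0 -6.9;0 0 0 0 -6.9;0 0 0 0 -6.9;0 0 0 0 -6.9;0 0 0 0 -6.9;0 0 0 0 0")

```text
time_s: 3.8
position: [0.5606, -0.2176, 0.1666]
tcp_rot: [[0.992, -0.0, 0.125], [-0.125, -0.0, 0.992], [0.0, -1.0, -0.0]]
force: [-0.9, -0.5, 0.5]
opening: 0.008
```

```bash
python3 - <<'E'
from h import *
s=read_state();print(s["time_s"],np.round(s["position"],4),np.round(s["tcp_rot"],3),s["force"],s["opening"])
E
```

```text
3.8 [ 0.5606 -0.2176  0.1666] [[ 0.992 -0.     0.125]
 [-0.125 -0.     0.992]
 [ 0.    -1.    -0.   ]] [-0.9392709  -0.47508687  0.4549233 ] 0.0077530023278726155
```

>>> send_rows(moves="0 2 20 2 0;0 0 20 0 0;0 0 20 0 0;0 0 8 0 0;0 0 6 0 0;0 0 5 0 0;0 0 5 0 0;0 0 5 0 0;0 0 5 0 0;0 0 5 0 0;0 0 2 0 0;0 0 0 0 0;0 0 0 0 0")

```text
time_s: 4.88
position: [0.5626, -0.2156, 0.0654]
tcp_rot: [[0.992, -0.001, 0.127], [-0.127, 0.0, 0.992], [-0.001, -1.0, 0.0]]
force: [-0.3, -0.1, 0.0]
opening: 0.002
```

>>> send_rows(moves="0 0 2 0 0;0 0 1 0 0;0 0 1 0 0;0 0 0 0 0")

```text
time_s: 5.22
position: [0.563, -0.2157, 0.0631]
tcp_rot: [[0.992, 0.001, 0.127], [-0.127, -0.0, 0.992], [0.001, -1.0, -0.0]]
force: [-0.7, 1.8, 9.9]
opening: 0.002
```

Firm contact at 9.9 N with z at 0.063, so the gate is at its stop. I add one small press, then lift and check.

>>> send_rows(moves="0 0 1 0 0;0 0 0 0 0;0 0 -5 0 0;0 0 -20 0 0;0 0 -30 0 0;0 0 -30 0 0;0 0 -10 0 0;0 -20 0 0 0;0 -40 0 0 0;0 -40 0 0 0;0 0 0 0 0")

```text
time_s: 6.13
position: [0.4526, -0.197, 0.1532]
tcp_rot: [[0.992, -0.015, 0.127], [-0.127, 0.01, 0.992], [-0.017, -1.0, 0.008]]
force: [-1.8, 1.6, -0.1]
opening: 0.009
```

```bash
python3 - <<'E'
from h import *
s=read_state();print(s["time_s"],np.round(s["position"],4))
for n in("top","side"):
    c=capture(n)
    for t in("tab_left","tab_right"):
        for m in mark_of(c,t)[:1]: print(n,t,m["p"],np.round(px2w(c,*m["pixel"]),3))
    if n=="side": cv2.imwrite("pics/side1c.png",cv2.resize(c["image"][130:280,160:340],(720,600),interpolation=cv2.INTER_CUBIC))
E
```

```text
6.1333 [ 0.4526 -0.197   0.1532]
top tab_left 0.55 [ 0.587 -0.05   0.094]
top tab_right 0.72 [ 0.49  -0.216  0.468]
side tab_left 0.65 [ 0.586 -0.039  0.097]
side tab_right 0.81 [ 0.565 -0.117  0.107]
```

View pics/side1c.png

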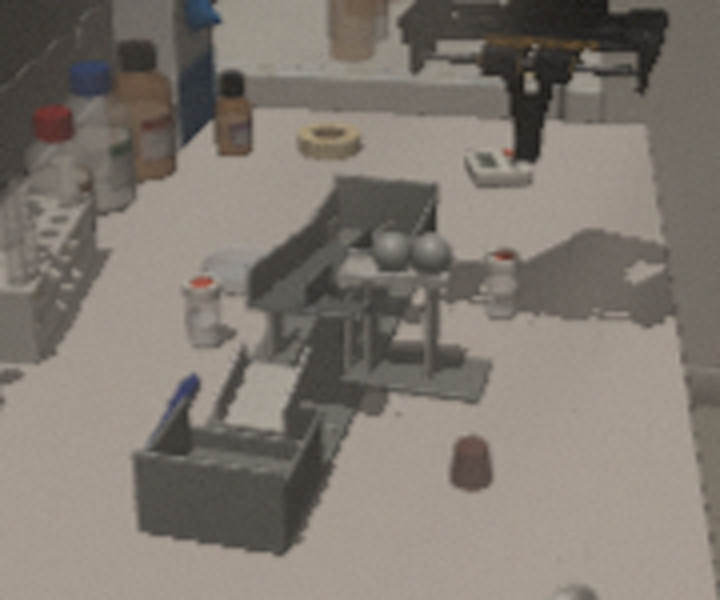

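The gate is now tipped right, with its left end raised (crop 250,290), and the balls still rest in the channel (crop 390,250 and 430,250). I move behind the rear ball.

>>> send_rows(moves="0 5 0 26 0;0 5 0 26 0;0 7 0 26 0;0 0 20 0 0;0 0 20 0 0;0 0 10 0 0;0 0 5 0 0;0 0 0 0 0;0 0 0 0 0;0 0 0 0 0")

```text
time_s: 7.27
position: [0.491, -0.1286, 0.1012]
tcp_rot: [[0.992, 0.001, 0.127], [-0.127, -0.001, 0.992], [0.001, -1.0, -0.001]]
force: [-0.4, -0.6, 0.1]
opening: 0.006
```

```bash
python3 - <<'E'
from h import *
s=read_state();print(s["time_s"],np.round(s["position"],4),np.round(s["tcp_rot"],3)[:,0])
for n in("top","side"):
    c=capture(n)
    r=(195,225,225,270) if n=="side" else (180,225,215,285)
    cv2.imwrite(f"pics/{n}2c.png",cv2.resize(c["image"][165:240,210:310],(800,600),interpolation=cv2.INTER_CUBIC))
E
```

```text
7.2667 [ 0.491  -0.1286  0.1012] [ 0.992 -0.127  0.001]
```

View pics/side2c.png

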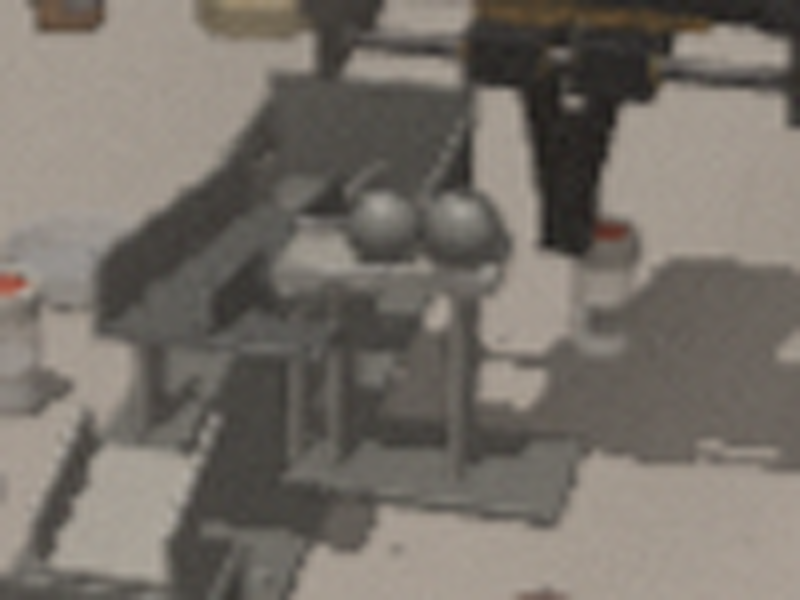

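View pics/top2c.png

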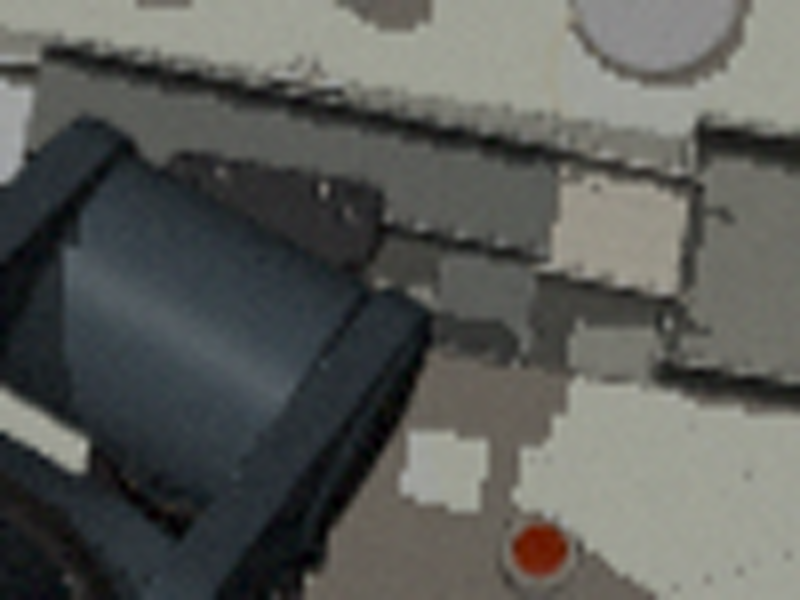

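The finger stands behind the rear ball, with the tip at about its mid-height. It sits about 5 mm right of the channel axis. I centre it, lower it slightly and approach.

>>> send_rows(moves="0 -1 0 5 0;0 0 3.5 0 0;0 0 0 0 0;0 2 0 0 0;0 2 0 0 0;0 2 0 0 0;0 2 0 0 0;0 0 0 0 0;0 0 0 0 0")

```text
time_s: 8.12
position: [0.4981, -0.124, 0.0971]
tcp_rot: [[0.992, 0.0, 0.127], [-0.127, -0.0, 0.992], [0.0, -1.0, -0.0]]
force: [-0.3, 0.7, 0.2]
opening: 0.008
```

```bash
cat > look.py <<'E'
from h import *
import sys
s=read_state();print(s["time_s"],np.round(s["position"],4),np.round(s["force"],1))
c=capture("side");P=cloud(c);Q=P.reshape(-1,3);Q=Q[(Q[:,2]>.1)&(Q[:,2]<.125)&(Q[:,0]>.45)&(Q[:,0]<.62)&(abs(Q[:,1]+.122)<.02)]
h,e=np.histogram(Q[:,0],bins=np.arange(.45,.62,.005));print([(round(a,3),int(b)) for a,b in zip(e,h) if b])
cv2.imwrite(sys.argv[1],cv2.resize(c["image"][165:240,210:310],(800,600),interpolation=cv2.INTER_CUBIC))
E
python3 look.py pics/s3.png
```

```text
8.1167 [ 0.4981 -0.124   0.0971] [-0.3  0.7  0.2]
[(np.float64(0.49), 14), (np.float64(0.495), 16), (np.float64(0.5), 14), (np.float64(0.505), 9), (np.float64(0.51), 7), (np.float64(0.515), 5), (np.float64(0.52), 12), (np.float64(0.525), 13), (np.float64(0.53), 17), (np.float64(0.535), 14), (np.float64(0.54), 8), (np.float64(0.545), 7), (np.float64(0.55), 12), (np.float64(0.555), 11), (np.float64(0.56), 15), (np.float64(0.565), 13), (np.float64(0.57), 5), (np.float64(0.6), 1), (np.float64(0.605), 1)]
```

View pics/s3.png

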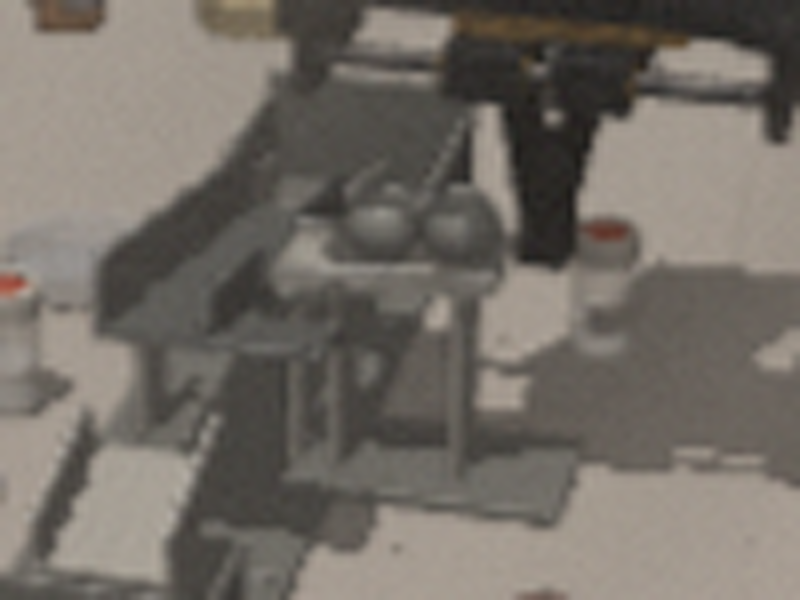

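Aligned, with a gap of about 8 mm to the rear ball and the tip well below its centre. I push gently.

>>> send_rows(moves="0 2 0 0 0;0 2 0 0 0;0 2 0 0 0;0 1.5 0 0 0;0 1.5 0 0 0;0 1.5 0 0 0;0 1.5 0 0 0;0 0 0 0 0")

```text
time_s: 8.83
position: [0.5103, -0.1255, 0.0971]
tcp_rot: [[0.992, 0.001, 0.127], [-0.127, -0.0, 0.992], [0.001, -1.0, -0.0]]
force: [-0.4, 0.8, 0.2]
opening: 0.002
```

```bash
python3 look.py pics/s4.png
```

```text
8.8333 [ 0.5103 -0.1255  0.0971] [-0.4  0.8  0.2]
[(np.float64(0.5), 14), (np.float64(0.505), 8), (np.float64(0.51), 17), (np.float64(0.515), 16), (np.float64(0.52), 10), (np.float64(0.525), 12), (np.float64(0.53), 17), (np.float64(0.535), 15), (np.float64(0.54), 9), (np.float64(0.545), 12), (np.float64(0.55), 6), (np.float64(0.555), 12), (np.float64(0.56), 16), (np.float64(0.565), 14), (np.float64(0.57), 11), (np.float64(0.575), 10), (np.float64(0.605), 1)]
```

>>> send_rows(moves="0 1.5 0 0 0;0 1.5 0 0 0;0 1.5 0 0 0;0 1.5 0 0 0;0 0 0 0 0;0 0 0 0 0")

```text
time_s: 9.38
position: [0.5159, -0.1262, 0.097]
tcp_rot: [[0.992, 0.0, 0.127], [-0.127, -0.0, 0.992], [0.0, -1.0, -0.0]]
force: [0.0, -0.0, -0.4]
opening: 0.008
```

```bash
python3 look.py pics/s5.png
```

```text
9.3833 [ 0.5159 -0.1262  0.097 ] [ 0.  -0.  -0.4]
[(np.float64(0.505), 6), (np.float64(0.51), 15), (np.float64(0.515), 15), (np.float64(0.52), 15), (np.float64(0.525), 9), (np.float64(0.545), 8), (np.float64(0.55), 14), (np.float64(0.555), 13), (np.float64(0.56), 14), (np.float64(0.565), 13), (np.float64(0.57), 6), (np.float64(0.6), 3), (np.float64(0.605), 6), (np.float64(0.61), 7)]
```

The front ball went over, and the rear ball rolled up to the sill at about x = 0.561. I follow it.

>>> send_rows(moves="0 3 0 0 0;0 3 0 0 0;0 3 0 0 0;0 3 0 0 0;0 2 0 0 0;0 2 0 0 0;0 1.5 0 0 0;0 1.5 0 0 0;0 1.5 0 0 0;0 1.5 0 0 0;0 0 0 0 0;0 0 0 0 0")

```text
time_s: 10.43
position: [0.5374, -0.1288, 0.097]
tcp_rot: [[0.992, -0.0, 0.127], [-0.127, 0.0, 0.992], [-0.0, -1.0, 0.0]]
force: [-0.4, 0.2, -0.2]
opening: 0.004
```

```bash
python3 look.py pics/s6.png
```

```text
10.4333 [ 0.5374 -0.1288  0.097 ] [-0.4  0.2 -0.2]
[(np.float64(0.525), 5), (np.float64(0.53), 15), (np.float64(0.535), 15), (np.float64(0.54), 10), (np.float64(0.545), 16), (np.float64(0.55), 10), (np.float64(0.555), 12), (np.float64(0.56), 14), (np.float64(0.565), 14), (np.float64(0.57), 7), (np.float64(0.575), 5), (np.float64(0.6), 1), (np.float64(0.605), 1)]
```

>>> send_rows(moves="0 1.5 0 0 0;0 1.5 0 0 0;0 1.5 0 0 0;0 0 0 0 0;0 0 0 0 0")

```text
time_s: 10.9
position: [0.5425, -0.1296, 0.0971]
tcp_rot: [[0.992, 0.001, 0.127], [-0.127, -0.0, 0.992], [0.001, -1.0, -0.0]]
force: [-0.5, -0.7, 1.1]
opening: 0.002
```

```bash
python3 look.py pics/s7.png
```

```text
10.9 [ 0.5425 -0.1296  0.0971] [-0.5 -0.7  1.1]
[(np.float64(0.53), 7), (np.float64(0.535), 15), (np.float64(0.54), 9), (np.float64(0.545), 15), (np.float64(0.55), 15), (np.float64(0.57), 5), (np.float64(0.575), 12), (np.float64(0.58), 15), (np.float64(0.585), 11), (np.float64(0.59), 11), (np.float64(0.595), 6), (np.float64(0.6), 3), (np.float64(0.605), 1)]
```

The rear ball is over the sill and rolling. I withdraw back and up, then check.

>>> send_rows(moves="0 -10 0 0 0;0 -20 0 0 0;0 -25 0 0 0;0 -10 -20 0 0;0 0 -35 0 0;0 0 -35 0 0;0 -30 0 -30 0;0 -30 0 -30 0;0 0 0 -40 0;0 0 0 -40 0;0 0 0 -40 0;0 0 0 -40 0;0 0 0 0 0;0 0 0 0 0;0 0 0 0 0;0 0 0 0 0")

```text
time_s: 12.28
position: [0.391, -0.3292, 0.1868]
tcp_rot: [[0.992, -0.001, 0.126], [-0.126, 0.002, 0.992], [-0.001, -1.0, 0.002]]
force: [-0.2, -0.2, 0.6]
opening: 0.007
```

```bash
python3 - <<'E'
from h import *
s=read_state();print(s["time_s"],np.round(s["position"],3),s["force"])
for n in("top","side"):
    c=capture(n)
    for t in("ball_front_center","vial_1","stopper","petri","marker","timer","tab_left","tab_right"):
        for m in mark_of(c,t)[:2]:
            p=px2w(c,*m["pixel"]);print(n,t,round(m["p"],2),None if p is None else np.round(p,3))
    a=c["image"][140:260,160:400] if n=="top" else c["image"][140:280,150:340]
    cv2.imwrite(f"pics/{n}8.png",cv2.resize(a,(800,400 if n=="top" else 590),interpolation=cv2.INTER_CUBIC))
E
```

```text
12.2833 [ 0.391 -0.329  0.187] [-0.17242501 -0.24818688  0.58706262]
top ball_front_center 0.46 [ 0.575 -0.129  0.087]
top ball_front_center 0.41 [ 0.588 -0.352  0.029]
top vial_1 0.53 [ 0.477 -0.244  0.053]
top vial_1 0.41 [ 0.7   -0.161  0.023]
top stopper 0.64 [0.486 0.004 0.027]
top petri 0.76 [ 0.695 -0.263  0.016]
top marker 0.69 [ 0.568 -0.219  0.059]
top marker 0.42 [ 0.707 -0.036  0.006]
top timer 0.73 [ 0.493 -0.549  0.015]
top tab_left 0.88 [ 0.579 -0.052  0.092]
top tab_right 0.58 [ 0.576 -0.212  0.062]
side ball_front_center 0.5 [ 0.595 -0.32   0.039]
side vial_1 0.48 [ 0.469 -0.213  0.001]
side vial_1 0.46 [ 0.49  -0.518  0.012]
side stopper 0.62 [0.487 0.017 0.007]
side petri 0.41 [ 0.703 -0.25   0.018]
side marker 0.36 [0.687 0.041 0.047]
side timer 0.5 [ 0.498 -0.519  0.008]
side tab_left 0.66 [ 0.581 -0.048  0.094]
side tab_left 0.62 [ 0.708 -0.145  0.003]
side tab_right 0.45 [ 0.6   -0.341  0.037]
```

View pics/top8.png

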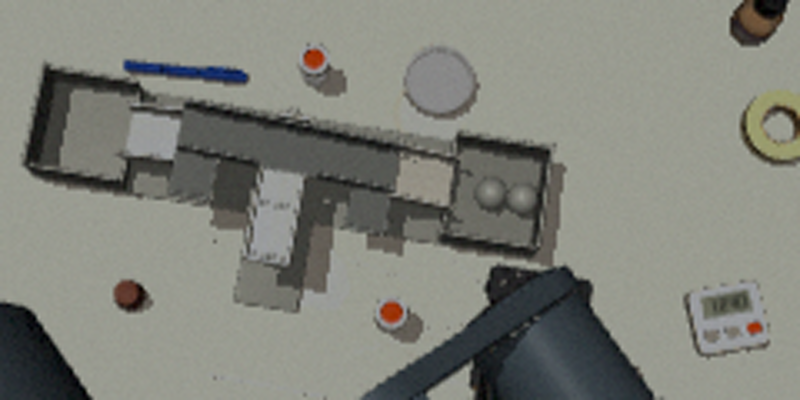

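View pics/side8.png

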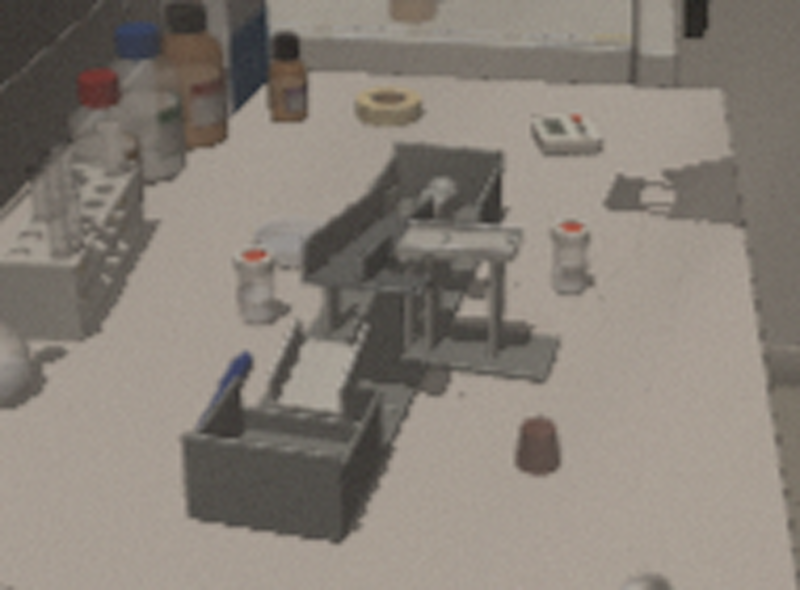

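Both balls lie in the right tray (top crop 490,192 and 522,198). The bystanders have not moved, and the robot is clear of everything.

```bash
python3 -c "
from rig import *
print(hand_in())"
```

```text
the job is handed in; nothing more can be done
None
```

Both steel balls are in the right-hand tray and the job is handed in, at about 12.4 s of robot time out of the 40 s allowed.

- **Gate:** I pressed the raised right tab down with the closed fingertips until it met its stop, at about 10 N with the tip 63 mm above the bench. The gate has stayed tipped right since: the left tab now measures about 93 mm high and the right about 62 mm.
- **Balls:** I pushed the rear ball gently from behind with the fingertip below its mid-height. The front ball went over the sill first. The rear one rolled up to the sill and a second light push took it over. I read no more than about 1.5 N at the wrist after each push step. The finger stopped at the sill each time.
- **Last checks:** The top view shows both balls in the right tray, with the channel and gate empty. The bystanders are where they stood in both views, and the arm is clear. In the side view only one ball shows in the tray, as its wall hides the rest. Some network marks were wrong (one put a ball on the empty channel, another the marker on the right tab), but the pictures rule these out.

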